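# Sort tins, weights and a porous stone into their trays

### The arm

A 7-joint arm with a two-finger parallel gripper is mounted at the origin on a cart in front of the work surface, level with it; the furniture and walls round the work are solid. World frame = base frame: x ahead of the robot, y to its left, z up, the work surface at z = 0. Lengths are in m, angles in rad, forces in N, time in s.
With the tool pointing down it reaches from about 0.4 to 0.85 m from the base axis. Payload 10.4 kg.
Tool frame: the origin (TCP) lies at the very end of the fingers, on their centre line; the grasp point (between the pads) lies 19 mm behind it; z points along the fingers, y is the line along which they close (so a half turn about z gives the same grasp; the last joint's range is limited). The gripper opens to 85 mm and grips with 20 to 120 N. Pads are 22 mm wide; open, the fingers measure 114 mm over their backs; the gripper's body (76 mm by 85 mm) begins 54 mm behind the grasp point. The pads swing forward as they close: fully open they stand 13 mm farther back than shut.
Start: joints at [1.128, 0.332, -0.065, 1.46, 0.022, 1.35, -0.088], TCP at [0.255, -0.571, 0.231] pointing down, gripper open.
Joint ranges: [-2.6, 2.6], [-0.5, 2.12], [-1.47, 1.34], [0.16, 2.42], [-1.27, 4.41], [0.06, 2.06], [-2.6, 2.6]. Speed limits (rad/s): [2.22, 2.22, 2.79, 2.79, 3.14, 3.14, 3.14].

### API

Orientations are given as a unit quaternion [x, y, z, w].
In Python, from workcell import manip, vision, order gives the robot as it stands. The module is installed in compiled form; this text tells all that it offers.
- The arm moves only by the tool move_arm, never from a script. Its argument "motion" is a list of rows, each a list of 3 entries, a list of its own where there are three numbers: the shift along the tool's x, y, z scaled (see below), then the turn, a rotation vector about the tool's x, y, z scaled (see below), then the opening, from -1 (shut) to 1 (fully open). In form: [[[dx, dy, dz], [wx, wy, wz], hand], ...]. A call has 1 to 12 rows; each row shifts and turns the commanded pose from where the row before left it, along the tool's axes as they then stand; what a row does not reach is not made up. The controller multiplies each number of a shift by 0.75 m and each number of a turn by pi/4 rad. A row lasts 1/10 s, in which the tool goes at most 50 mm and 8.59 degrees, less where a joint would pass 70% of its speed; a pose out of reach is approached as far as the arm can. A call with a number of a shift or a turn outside -1 to 1 is refused whole. A call with a gripper value outside its range is refused whole. The fingers move at their own pace and stop on an object; "newtons" is the grip in N (left out, the last holds). Time passes only in rows, so rows that do not move let the fingers close. It gives the time, the measured TCP pose, the force, the opening and the grip force at its end, in the units of the state.
- manip.get_obs(): the state, without advancing time (a new reading comes with each control period).
- vision.camera(name): name is "scene" or "top" or "wrist"; returns a dict with "pixels" (400x640x3 uint8, red, green, blue), "fx", "fy", "cx", "cy" (pixels), "k1" (the pictures are not rectified: a ray, as slopes to the right and down, at radius r is drawn at 1 + k1 r^2 times it, then the intrinsics apply), "R" (3x3) and "t" (3): a world point X has camera coordinates R X + t. Camera axes: x right, y down, z forward; pixel columns grow to the right and rows downward; lengths in m; the calibration is good to about 2 mm. A picture is of the moment at which its call begins. There is no depth.
- order.hand_in(): hands the job in; it is judged then, once.
The state is a dict: "clock": time; "joint_pos": joint angles; "joint_velocities": joint speeds; "tau": joint torques, N m; "position": TCP position; "ee_rot": TCP orientation; "ft_force": force on the tool from outside, world axes, zero at the start; "torque": the same for the moment, N m; "grip_width": opening from 0.0 (shut) to 1.0 (fully open); "grasp_force": force on a finger pad.
Only numpy, scipy, OpenCV 4.12 (cv2) and the standard library are available. Lean on these libraries where they do the work, as an engineer would, in place of code of your own. Each camera call takes 0.05 s, during which the arm holds its last target. There are 200 camera calls.

### The job

Clear the row of loose parts in front of the three metal trays: put both white-lidded tins into the tray that already holds a tin, both slotted weights (brass and steel) into the tray that already holds a weight, and the flat porous stone into the empty tray. Each part must lie flat and upright on the tray's floor, not on the rim or on another part, and the tin and the weight already in the trays stay where they are.

Things in the scene. Friction and masses are not known exactly. Their poses are not given: they have to be found in the camera images.
- tin_a: White-lidded round sample tin, closed, lid fixed; 59 mm across at the lid, body 56 mm, 38 mm tall; starts loose on the worktop in the front row. Origin: centre of its underside, z up.
- tin_b: A second white-lidded round sample tin, same size as tin_a (59 mm across the lid, body 56 mm, 38 mm tall); starts loose on the worktop in the front row. Origin: centre of its underside, z up.
- brass_weight: Small brass-coloured slotted disc weight, 42 mm across, 18 mm tall, one radial slot; starts on the worktop in the front row. Origin: centre of its underside, z up.
- steel_weight: Pale steel slotted disc weight, 50 mm across, 20 mm tall, one radial slot; starts on the worktop in the front row. Origin: centre of its underside, z up.
- stone: Porous stone: flat plain beige-grey disc, 62 mm across, 10 mm thick; starts on the worktop in the front row. Origin: centre of its underside, z up.
- tin_tray: Low open metal tray that already holds one white-lidded tin (tin_in_tray). All three trays alike: 175 (x) x 170 (y) mm outside, floor and walls 3 mm thick, thin wire rim 12 mm above the worktop; fixed to the worktop, square to the robot within 0.1 rad. Origin: centre of its underside, on the worktop; x points away from the robot, z up.
- weight_tray: Low open metal tray that already holds one large slotted weight (weight_in_tray). All three trays alike: 175 (x) x 170 (y) mm outside, floor and walls 3 mm thick, thin wire rim 12 mm above the worktop; fixed to the worktop, square to the robot within 0.1 rad. Origin: centre of its underside, on the worktop; x points away from the robot, z up.
- stone_tray: Low open metal tray that is empty at the start. All three trays alike: 175 (x) x 170 (y) mm outside, floor and walls 3 mm thick, thin wire rim 12 mm above the worktop; fixed to the worktop, square to the robot within 0.1 rad. Origin: centre of its underside, on the worktop; x points away from the robot, z up.
- tin_in_tray: White-lidded tin, 59 mm across, 38 mm tall, loose, already standing near the far wall of tin_tray: its centre is 50 to 53 mm beyond the tray's centre in the tray's x and within 40 mm of it in y, so the near half of the tray is free. It stays there. Origin: centre of its underside, z up.
- weight_in_tray: Large pale steel slotted weight, 56 mm across, 26 mm tall, loose, already standing near the far wall of weight_tray: its centre is 50 to 53 mm beyond the tray's centre in the tray's x and within 40 mm of it in y, so the near half of the tray is free. It stays there. Origin: centre of its underside, z up.

How it is judged:
By the outcome, as a careful person would: the job done as asked, in the order asked, and still so for the second after the job is handed in, with the robot touching nothing.
It also fails if it takes over 115 s, if anything falls off the work surface, if the arm or the gripper's body presses on something with over 40 N, if the wrist force passes 120 N, or if a joint passes its speed limit or range.

## Working session

There is one attempt and no reset: what is moved stays moved. The work goes in short steps, Python scripts to look and compute and a tool call to move; the robot and the scene stay as the last step left them, time stands still between calls to the robot, and variables do not carry over. Pictures are saved under pics/ and viewed, at most 14 in all, crops included, and the job is handed in when it is done.

Besides the shell and the picture viewer there is one more tool, called after "Call:" as name(argument=value, ...) on one line, values as JSON. move_arm: Moves the arm, as the interface text tells. Its arguments: {"type":"object","properties":{"motion":{"type":"array"},"newtons":{"type":"number"}},"required":["motion"]}

```bash
mkdir -p pics; cat > h.py <<'E'
import numpy as np, cv2
from workcell import manip, vision, order
from scipy.spatial.transform import Rotation as Ro
def cam(n,save=None):
    c=vision.camera(n)
    c['R']=np.array(c['R']);c['t']=np.array(c['t'])
    if save: cv2.imwrite(save,c['pixels'][:,:,::-1])
    return c
def ray(c,u,v):
    xd=np.array([(u-c['cx'])/c['fx'],(v-c['cy'])/c['fy']]);x=xd.copy()
    for _ in range(20): x=xd/(1+c['k1']*(x@x))
    return -c['R'].T@c['t'], c['R'].T@np.array([x[0],x[1],1])
def pix2w(c,u,v,z):
    o,d=ray(c,u,v); return o+d*(z-o[2])/d[2]
def w2pix(c,X):
    p=c['R']@np.array(X)+c['t'];x=p[:2]/p[2];x=x*(1+c['k1']*(x@x))
    return x[0]*c['fx']+c['cx'],x[1]*c['fy']+c['cy']
E
python3 - <<'E'
from h import *
np.set_printoptions(precision=4,suppress=True)
print(manip.get_obs())
for n in('top','scene'):
    c=cam(n,f'pics/{n}0.png'); print(n,c['fx'],c['k1'],-c['R'].T@c['t'],c['R'])
E
```

```text
{'clock': 0.0, 'joint_pos': array([ 1.1284,  0.3329, -0.0647,  1.4609,  0.0216,  1.3499, -0.0885]), 'joint_velocities': array([-0.0017,  0.0019, -0.0003, -0.0006,  0.0008, -0.0016, -0.0009]), 'tau': array([  0.0001, -62.5449,   0.049 , -39.1605,   0.0161,   0.0099,
        -0.0001]), 'position': array([ 0.2546, -0.5704,  0.2305]), 'ee_rot': array([ 0.978 ,  0.2084, -0.0002, -0.0007]), 'ft_force': array([0.9581, 0.3631, 0.3189]), 'torque': array([-0.0141,  0.0396, -0.0109]), 'grasp_force': 0.0, 'grip_width': 0.9966528678350762}
top 498.87524057034136 -0.15647969627220054 [ 0.5118 -0.0313  1.1155] [[ 0.0028 -1.      0.0014]
 [-0.9993 -0.0028 -0.0381]
 [ 0.0381 -0.0013 -0.9993]]
scene 463.0838818218847 -0.011249004189426207 [-0.3549  0.4893  0.6426] [[-0.4691 -0.8831 -0.0002]
 [-0.453   0.2409 -0.8583]
 [ 0.7581 -0.4026 -0.5131]]
```

View pics/top0.png

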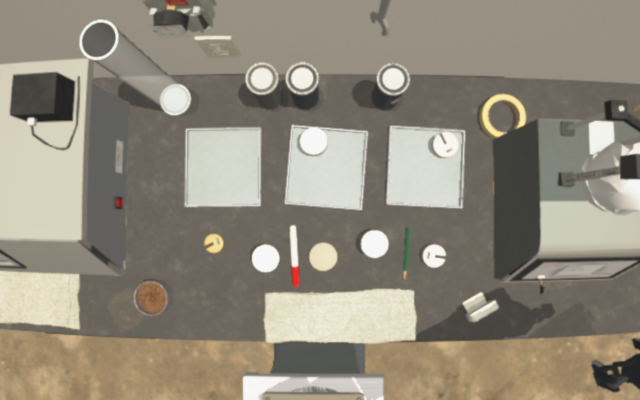

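View pics/scene0.png

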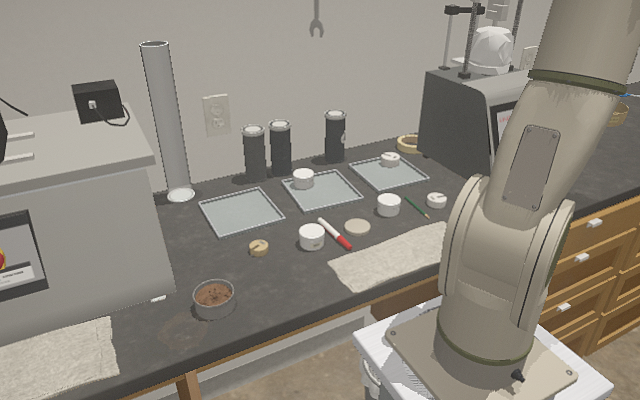

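Top view: the stone tray is at (223,167), the tin tray at (327,167) and the weight tray at (426,167). The front row, left to right, is brass (214,243), tin (265,258), marker (295,256), stone (323,256), tin (374,244), pencil (406,253) and steel (434,256).

```bash
cat > m.py <<'E'
from h import *
im=cv2.imread('pics/top0.png')
import sys
c=cam('top'); im=np.ascontiguousarray(c['pixels'][:,:,::-1])
def circ(u,v,z,rad):
    # fit circle of known-ish radius in rectified plane at height z
    N=120;s=0.0005;p=pix2w(c,u,v,z)
    for it in range(2):
        g=[[w2pix(c,[p[0]+(N/2-i)*s*1.6,p[1]+(N/2-j)*s*1.6,z]) for j in range(N)] for i in range(N)]
        g=np.array(g,np.float32); w=cv2.remap(im,g[...,0],g[...,1],cv2.INTER_CUBIC)
        gr=cv2.cvtColor(w,cv2.COLOR_BGR2GRAY)
        # radial gradient score over centre
        gx=cv2.Sobel(gr,cv2.CV_32F,1,0,ksize=5);gy=cv2.Sobel(gr,cv2.CV_32F,0,1,ksize=5)
        best=(-1,)
        th=np.linspace(0,2*np.pi,90,endpoint=False)
        for R in np.arange(rad-.002,rad+.0021,.0005):
            r=R/(s*1.6)
            for a in np.arange(-12,12.1,.5):
                for b in np.arange(-12,12.1,.5):
                    x=N/2+a+r*np.cos(th);y=N/2+b+r*np.sin(th)
                    xi=np.clip(np.rint(x).astype(int),0,N-1);yi=np.clip(np.rint(y).astype(int),0,N-1)
                    sc=-np.clip(gx[yi,xi]*np.cos(th)+gy[yi,xi]*np.sin(th),-3000,3000).mean()
                    if sc>best[0]: best=(sc,R,a,b)
        p=p+np.array([-best[3],-best[2],0])*s*1.6
    return p,best[1],w
names=dict(brass=(214,243,.018,.021),tinL=(265,258,.038,.0295),stone=(323,256,.010,.031),tinR=(374,244,.038,.0295),steel=(434,256,.020,.025),tin_in=(313,141,.041,.0295),w_in=(445,145,.029,.028))
if __name__=='__main__':
    W=[]
    for k,a in names.items():
        p,R,w=circ(*a); print(k,p.round(4),R); cv2.circle(w,(60,60),int(R/.0008),(0,0,255),1);W.append(cv2.resize(w,(200,200)))
    # trays: brightness mask -> minAreaRect on corner-projected z=.012
    W.append(W[0]*0)
    cv2.imwrite('pics/obj.png',np.vstack([np.hstack(W[:4]),np.hstack(W[4:])]))
    cr=im[115:220,170:480]; cv2.imwrite('pics/tr.png',cv2.resize(cr,(775,262),interpolation=cv2.INTER_CUBIC))
    for n,(u,v) in dict(stone=(223,167),tin=(340,180),weight=(420,180)).items():
        hs=cv2.cvtColor(im,cv2.COLOR_BGR2GRAY); m=(hs>100).astype(np.uint8)
        l=cv2.connectedComponents(m)[1]; mm=(l==l[v,u]).astype(np.uint8)
        ct=max(cv2.findContours(mm,0,2)[0],key=cv2.contourArea)[:,0]
        P=np.array([pix2w(c,*q,.012)[:2] for q in ct],np.float32)
        print(n,cv2.minAreaRect(P))
E
python3 m.py
```

```text
brass [0.4539 0.2219 0.018 ] 0.021500000000000005
tinL [0.4238 0.1039 0.038 ] 0.03
stone [ 0.4254 -0.0208  0.01  ] 0.031
tinR [ 0.4556 -0.1319  0.038 ] 0.03
steel [ 0.4275 -0.2664  0.02  ] 0.026000000000000002
tin_in [6.783e-01 6.000e-04 4.100e-02] 0.0295
w_in [ 0.6744 -0.2913  0.029 ] 0.028500000000000004
stone ((0.5562403202056885, -0.003580451011657715), (1.6230645179748535, 1.0030986070632935), 89.949462890625)
tin ((0.5562403202056885, -0.003580451011657715), (1.6230645179748535, 1.0030986070632935), 89.949462890625)
weight ((0.5562403202056885, -0.003580451011657715), (1.6230645179748535, 1.0030986070632935), 89.949462890625)
```

View pics/obj.png

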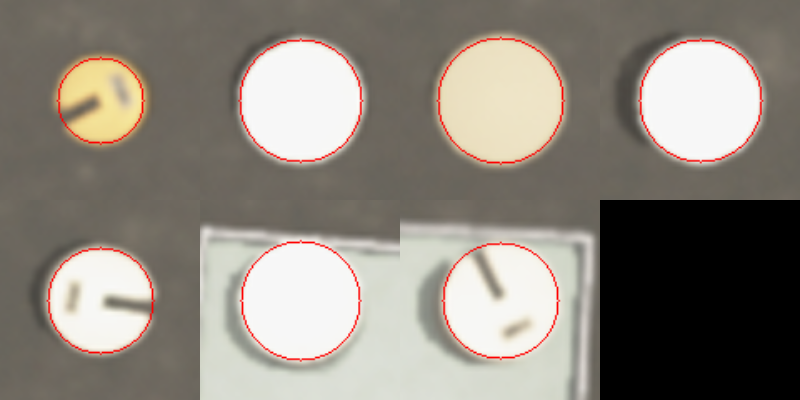

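View pics/tr.png

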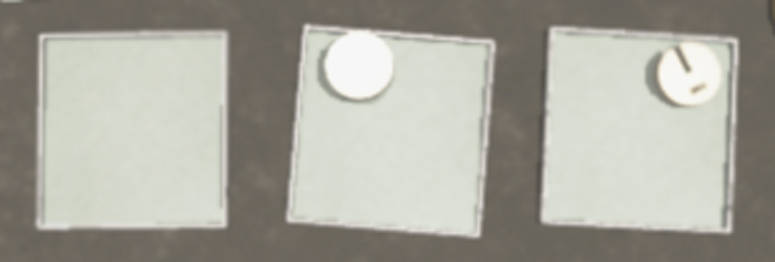

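The circle fits sit on all seven discs. The brass slot points to +y and the steel slot to −y, so closing along x avoids both. Tray corners are taken from the last crop, for example the tin tray at (306,25), (494,40), (479,237), (288,221) in the crop.

```bash
cat > go.py <<'E'
# go.py x y z [yaw deg of tool x]: remaining shift (tool units) from measured pose
from h import *
import sys
def plan(t,yaw=90):
    o=manip.get_obs(); R=Ro.from_quat(o['ee_rot'])
    d=R.inv().apply(np.array(t)-o['position'])/.75
    a=np.radians(yaw); T=Ro.from_matrix(np.array([[np.cos(a),np.sin(a),0],[np.sin(a),-np.cos(a),0],[0,0,-1]]))
    w=(R.inv()*T).as_rotvec()/(np.pi/4)
    print('t',round(o['clock'],2),'pos',np.round(o['position'],4),'shift',d.round(4),'turn',w.round(3),'F',np.round(o['ft_force'],1),'grip',round(o['grip_width'],3),round(o['grasp_force'],1))
if __name__=='__main__':
    plan([float(v) for v in sys.argv[1:4]],*(float(v) for v in sys.argv[4:]))
E
python3 - <<'E'
from h import *
c=cam('top')
T=dict(stone=[(40,34),(227,31),(226,228),(38,227)],tin=[(306,25),(494,40),(479,237),(288,221)],weight=[(550,27),(737,38),(731,232),(541,222)])
for n,q in T.items():
    P=np.array([pix2w(c,170+(u+.5)/2.5-.5,115+(v+.5)/2.5-.5,.012)[:2] for u,v in q])
    m=P.mean(0);ax=(P[0]+P[1]-P[2]-P[3]);a=np.arctan2(ax[1],ax[0]);Rm=np.array([[np.cos(a),-np.sin(a)],[np.sin(a),np.cos(a)]])
    print(n,m.round(4),'yaw',a.round(3),'size',np.linalg.norm(P[0]-P[1]),np.linalg.norm(P[0]-P[3]))
    for l in [(-.043,.041),(-.043,-.041),(-.034,.038),(-.034,-.038)]: print(l,(m+Rm@l).round(4))
E
python3 go.py .34 -.27 .33
```

```text
stone [0.6245 0.2044] yaw 0.007 size 0.17074211931761735 0.17460480288612262
(-0.043, 0.041) [0.5812 0.2451]
(-0.043, -0.041) [0.5818 0.1631]
(-0.034, 0.038) [0.5902 0.2421]
(-0.034, -0.038) [0.5908 0.1661]
tin [ 0.624  -0.0282] yaw -0.08 size 0.1685956719168326 0.1759543959145953
(-0.043, 0.041) [0.5844 0.0161]
(-0.043, -0.041) [ 0.5778 -0.0656]
(-0.034, 0.038) [0.5931 0.0124]
(-0.034, -0.038) [ 0.587  -0.0633]
weight [ 0.6259 -0.2507] yaw -0.048 size 0.17056347499215593 0.17493454850321355
(-0.043, 0.041) [ 0.5849 -0.2077]
(-0.043, -0.041) [ 0.581  -0.2896]
(-0.034, 0.038) [ 0.5938 -0.2111]
(-0.034, -0.038) [ 0.5902 -0.287 ]
t 0.2 pos [ 0.2546 -0.5705  0.2308] shift [ 0.2672 -0.3196 -0.132 ] turn [-1.000e-03 -1.000e-03 -1.465e+00] F [ 0.7  0.3 -0.7] grip 1.0 0.0
```

Call:
move_arm(motion=[[[0,0,-0.0667],[0,0,0],0.65],[[0,0,-0.0667],[0,0,0],0.65]], newtons=30)

```text
clock: 0.4
position: [0.2543, -0.5699, 0.3312]
ee_rot: [0.978, 0.208, -0.0, -0.002]
ft_force: [0.4, -1.5, 0.3]
grip_width: 0.826
grasp_force: 0.0
```

```bash
python3 go.py .4556 -.1319 .33; python3 -c "
from h import *
print(manip.get_obs()['joint_pos'])"
```

```text
t 0.4 pos [ 0.2543 -0.5699  0.3312] shift [ 0.4831 -0.4238  0.003 ] turn [-0.004 -0.003 -1.465] F [ 0.4 -1.5  0.3] grip 0.826 0.0
[ 1.12232085  0.30477975 -0.05886844  1.28987047  0.01748741  1.55110533
 -0.08518244]
```

Call:
move_arm(motion=[[[0,0,0],[0,0,-0.183],0.65],[[0,0,0],[0,0,-0.183],0.65],[[0,0,0],[0,0,-0.183],0.65],[[0,0,0],[0,0,-0.183],0.65],[[0,0,0],[0,0,-0.183],0.65],[[0,0,0],[0,0,-0.183],0.65],[[0,0,0],[0,0,-0.183],0.65],[[0,0,0],[0,0,-0.184],0.65],[[0.058,0.027,0],[0,0,0],0.65],[[0.058,0.027,0],[0,0,0],0.65],[[0.058,0.027,0],[0,0,0],0.65],[[0.058,0.027,0],[0,0,0],0.65]])

```text
clock: 1.6
position: [0.3363, -0.3949, 0.3312]
ee_rot: [0.707, 0.707, -0.0, 0.0]
ft_force: [2.2, -0.0, 0.9]
grip_width: 0.824
grasp_force: 0.0
```

Call:
move_arm(motion=[[[0.058,0.027,0],[0,0,0],0.65],[[0.058,0.027,0],[0,0,0],0.65],[[0.058,0.027,0],[0,0,0],0.65],[[0.058,0.027,0],[0,0,0],0.65],[[0.058,0.027,0],[0,0,0],0.65],[[0.058,0.027,0],[0,0,0],0.65],[[0,0,0],[0,0,0],0.65],[[0,0,0],[0,0,0],0.65]])

```text
clock: 2.4
position: [0.4576, -0.1349, 0.3313]
ee_rot: [0.706, 0.708, -0.0, 0.0]
ft_force: [-1.0, -1.4, -0.1]
grip_width: 0.823
grasp_force: 0.0
```

```bash
python3 go.py .4556 -.1319 .09; python3 -c "
from h import *
c=cam('wrist','pics/w1.png');o=manip.get_obs();print(o['joint_pos'],w2pix(c,o['position']),w2pix(c,[.4556,-.1319,.038]))"
```

```text
t 2.4 pos [ 0.4576 -0.1349  0.3313] shift [ 0.0042 -0.0026  0.3217] turn [-0.     0.     0.003] F [-1.  -1.4 -0.1] grip 0.823 0.0
[ 8.01095754e-01 -3.49061433e-03 -5.97810841e-01  1.64014269e+00
 -1.47262246e-03  1.50458765e+00  2.02821912e-01] (np.float64(317.322790157037), np.float64(256.1764894413588)) (np.float64(316.3642288690191), np.float64(161.63623995125636))
```

View pics/w1.png

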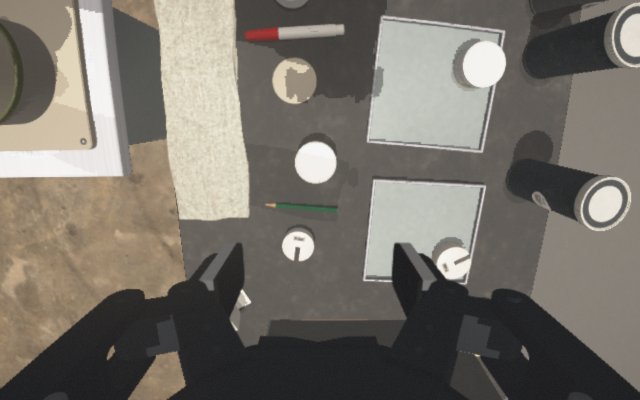

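The wrist view shows tinR at (315,162), against a predicted (316,162), so the calibration agrees. I'll descend now.

Call:
move_arm(motion=[[[0.0042,-0.0026,0.06],[0,0,0],0.65],[[0,0,0.06],[0,0,0],0.65],[[0,0,0.06],[0,0,0],0.65],[[0,0,0.06],[0,0,0],0.65],[[0,0,0.06],[0,0,0],0.65],[[0,0,0.05],[0,0,0],0.65],[[0,0,0.035],[0,0,0],0.65]], newtons=40)

```text
clock: 3.15
position: [0.4535, -0.1341, 0.0398]
ee_rot: [0.708, 0.706, -0.001, -0.001]
ft_force: [-0.0, 0.0, 0.1]
grip_width: 0.824
grasp_force: 0.0
```

```bash
python3 go.py .4556 -.1319 .010
```

```text
t 3.15 pos [ 0.4535 -0.1341  0.0398] shift [0.003  0.0029 0.0397] turn [-0.004 -0.001 -0.004] F [-0.   0.   0.1] grip 0.824 0.0
```

Call:
move_arm(motion=[[[0.001,0.001,0.02],[0,0,0],0.65],[[0,0,0.018],[0,0,0],0.65],[[0,0,0],[0,0,0],-1],[[0,0,0],[0,0,0],-1],[[0,0,0],[0,0,0],-1],[[0,0,0],[0,0,0],-1],[[0,0,0],[0,0,0],-1]])

```text
clock: 3.85
position: [0.4566, -0.1321, 0.0146]
ee_rot: [0.707, 0.707, 0.0, 0.001]
ft_force: [-0.1, 0.3, -0.6]
grip_width: 0.634
grasp_force: 42.8
```

```bash
python3 go.py .5844 .0161 .08 85.4
```

```text
t 3.85 pos [ 0.4566 -0.1321  0.0146] shift [ 0.1977  0.1704 -0.0871] turn [0.001 0.001 0.102] F [-0.1  0.3 -0.6] grip 0.634 42.8
```

Call:
move_arm(motion=[[[0,0,-0.04],[0,0,0],-1],[[0,0,-0.05],[0,0,0],-1],[[0,0,-0.03],[0,0,0],-1],[[0.022,0.04,0],[0,0,0.05],-1],[[0.022,0.04,0],[0,0,0.05],-1],[[0.022,0.04,0],[0,0,0],-1],[[0.022,0.04,0],[0,0,0],-1],[[0,0,0],[0,0,0],-1],[[0,0,0],[0,0,0],-1]])

```text
clock: 4.75
position: [0.5793, -0.0714, 0.1038]
ee_rot: [0.734, 0.679, -0.0, -0.0]
ft_force: [0.1, -0.0, -0.2]
grip_width: 0.634
grasp_force: 42.8
```

```bash
python3 go.py .5778 -.0656 .0186 85.4
```

```text
t 4.75 pos [ 0.5793 -0.0714  0.1038] shift [ 0.0075 -0.0026  0.1136] turn [-0.001 -0.001  0.003] F [ 0.1 -0.  -0.2] grip 0.634 42.8
```

Call:
move_arm(motion=[[[0.0075,-0.0026,0.03],[0,0,0],-1],[[0,0,0.03],[0,0,0],-1],[[0,0,0.025],[0,0,0],-1],[[0,0,0.015],[0,0,0],-1],[[0,0,0.008],[0,0,0],-1],[[0,0,0],[0,0,0],-1],[[0,0,0],[0,0,0],-1]])

```text
clock: 5.45
position: [0.5782, -0.0664, 0.0239]
ee_rot: [0.735, 0.679, 0.0, 0.0]
ft_force: [0.2, 0.1, -0.2]
grip_width: 0.634
grasp_force: 42.9
```

```bash
python3 go.py .5778 -.0656 .0186 85.4; python3 -c "
from h import *
c=cam('wrist','pics/w2.png')"
```

```text
t 5.45 pos [ 0.5782 -0.0664  0.0239] shift [ 0.001  -0.0006  0.0071] turn [0.001 0.    0.001] F [ 0.2  0.1 -0.2] grip 0.634 42.9
```

View pics/w2.png

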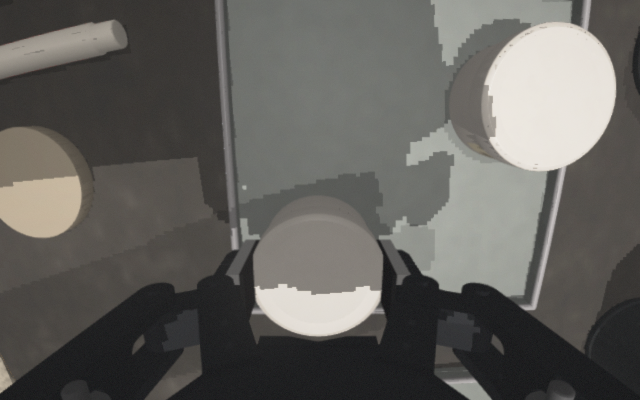

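The tin hangs level in the pads at (318,265), inside the near-right corner of the tray and clear of the tin at (548,95).

Call:
move_arm(motion=[[[0,0,0.004],[0,0,0],-1],[[0,0,0.004],[0,0,0],-1],[[0,0,0],[0,0,0],-1]])

```text
clock: 5.8
position: [0.5779, -0.0662, 0.017]
ee_rot: [0.734, 0.679, 0.0, 0.0]
ft_force: [-1.3, -0.5, -0.6]
grip_width: 0.63
grasp_force: 42.8
```

Call:
move_arm(motion=[[[0,0,0],[0,0,0],0.55],[[0,0,0],[0,0,0],0.55],[[0,0,0],[0,0,0],0.55],[[0,0,-0.03],[0,0,0],0.6],[[0,0,-0.05],[0,0,0],0.65],[[0,0,-0.05],[0,0,0],0.65]])

```text
clock: 6.4
position: [0.5773, -0.066, 0.1154]
ee_rot: [0.734, 0.679, -0.0, -0.001]
ft_force: [1.2, 0.6, -1.2]
grip_width: 0.824
grasp_force: 0.0
```

```bash
python3 go.py .4238 .1039 .06 90
```

```text
t 6.4 pos [ 0.5773 -0.066   0.1154] shift [ 0.2098 -0.2217  0.0742] turn [-0.002 -0.    -0.1  ] F [ 1.2  0.6 -1.2] grip 0.824 0.0
```

Call:
move_arm(motion=[[[0,0,0],[0,0,-0.1],0.65],[[0.0453,-0.041,0],[0,0,0],0.65],[[0.0453,-0.041,0],[0,0,0],0.65],[[0.0453,-0.041,0],[0,0,0],0.65],[[0.0453,-0.041,0],[0,0,0],0.65],[[0.0453,-0.041,0],[0,0,0],0.65],[[0,0,0.03],[0,0,0],0.65],[[0,0,0.03],[0,0,0],0.65],[[0,0,0],[0,0,0],0.65],[[0,0,0],[0,0,0],0.65]])

```text
clock: 7.4
position: [0.4241, 0.1039, 0.0699]
ee_rot: [0.707, 0.707, -0.0, -0.0]
ft_force: [0.7, 0.9, 0.5]
grip_width: 0.828
grasp_force: 0.0
```

```bash
python3 go.py .4238 .1039 .012 90
```

```text
t 7.4 pos [0.4241 0.1039 0.0699] shift [ 0.     -0.0003  0.0772] turn [-0.001 -0.    -0.   ] F [0.7 0.9 0.5] grip 0.828 0.0
```

Call:
move_arm(motion=[[[0,0,0.03],[0,0,0],0.65],[[0,0,0.027],[0,0,0],0.65],[[0,0,0.018],[0,0,0],0.65],[[0,0,0],[0,0,0],0.65],[[0,0,0],[0,0,0],-1],[[0,0,0],[0,0,0],-1],[[0,0,0],[0,0,0],-1],[[0,0,0],[0,0,0],-1],[[0,0,0],[0,0,0],-1]])

```text
clock: 8.3
position: [0.4249, 0.1039, 0.0145]
ee_rot: [0.707, 0.707, 0.0, 0.001]
ft_force: [-2.5, -0.1, 7.7]
grip_width: 0.634
grasp_force: 42.9
```

Call:
move_arm(motion=[[[0,0,-0.04],[0,0,0],-1],[[0,0,-0.05],[0,0,0],-1],[[0,0,-0.03],[0,0,0],-1],[[0,0,0],[0,0,0],-1]])

```text
clock: 8.7
position: [0.4263, 0.1042, 0.1067]
ee_rot: [0.707, 0.707, 0.002, 0.002]
ft_force: [0.7, 0.3, -1.6]
grip_width: 0.635
grasp_force: 43.0
```

```bash
python3 go.py .5844 .0161 .016 90
```

```text
t 8.7 pos [0.4263 0.1042 0.1067] shift [-0.1173  0.2101  0.1223] turn [ 0.008  0.    -0.001] F [ 0.7  0.3 -1.6] grip 0.635 43.0
```

Call:
move_arm(motion=[[[-0.0234,0.042,0],[0,0,0],-1],[[-0.0234,0.042,0],[0,0,0],-1],[[-0.0234,0.042,0],[0,0,0],-1],[[-0.0234,0.042,0],[0,0,0],-1],[[-0.0234,0.042,0],[0,0,0],-1],[[0,0,0],[0,0,0.1],-1],[[0,0,0.03],[0,0,0],-1],[[0,0,0.03],[0,0,0],-1],[[0,0,0.03],[0,0,0],-1],[[0,0,0.015],[0,0,0],-1],[[0,0,0],[0,0,0],-1],[[0,0,0],[0,0,0],-1]])

```text
clock: 9.9
position: [0.5819, 0.0161, 0.0251]
ee_rot: [0.734, 0.679, 0.0, 0.0]
ft_force: [-0.1, -0.5, 0.4]
grip_width: 0.633
grasp_force: 43.0
```

```bash
python3 go.py .5844 .0161 .017 85.4
```

```text
t 9.9 pos [0.5819 0.0161 0.0251] shift [0.0003 0.0033 0.0108] turn [ 0.001 -0.     0.002] F [-0.1 -0.5  0.4] grip 0.633 43.0
```

Call:
move_arm(motion=[[[0,0,0.006],[0,0,0],-1],[[0,0,0.004],[0,0,0],-1],[[0,0,0],[0,0,0],-1]])

```text
clock: 10.2
position: [0.582, 0.0158, 0.0176]
ee_rot: [0.735, 0.679, 0.0, 0.0]
ft_force: [0.8, -0.8, -0.3]
grip_width: 0.632
grasp_force: 43.1
```

Call:
move_arm(motion=[[[0,0,0],[0,0,0],0.55],[[0,0,0],[0,0,0],0.55],[[0,0,0],[0,0,0],0.55],[[0,0,-0.03],[0,0,0],0.6],[[0,0,-0.05],[0,0,0],0.65],[[0,0,-0.05],[0,0,-0.1],0.65],[[0,0,0],[0,0,0],0.35]])

```text
clock: 10.9
position: [0.5844, 0.0165, 0.1197]
ee_rot: [0.706, 0.708, 0.003, 0.003]
ft_force: [-0.3, -0.0, -0.2]
grip_width: 0.679
grasp_force: 0.0
```

```bash
python3 go.py .4539 .2219 .05 90
```

```text
t 10.9 pos [0.5844 0.0165 0.1197] shift [ 0.2743 -0.1742  0.0916] turn [0.01  0.    0.003] F [-0.3 -0.  -0.2] grip 0.679 0.0
```

Call:
move_arm(motion=[[[0.0457,-0.029,0],[0,0,0],0.35],[[0.0457,-0.029,0],[0,0,0],0.35],[[0.0457,-0.029,0],[0,0,0],0.35],[[0.0457,-0.029,0],[0,0,0],0.35],[[0.0457,-0.029,0],[0,0,0],0.35],[[0.0457,-0.029,0],[0,0,0],0.35],[[0,0,0.045],[0,0,0],0.35],[[0,0,0.045],[0,0,0],0.35],[[0,0,0.02],[0,0,0],0.35],[[0,0,0],[0,0,0],0.35],[[0,0,0],[0,0,0],0.35]])

```text
clock: 12.0
position: [0.4516, 0.2219, 0.0328]
ee_rot: [0.707, 0.707, 0.0, -0.0]
ft_force: [0.0, 0.0, -0.6]
grip_width: 0.675
grasp_force: 0.0
```

```bash
python3 go.py .4539 .2219 .002 90; python3 -c "
from h import *
c=cam('wrist','pics/w3.png')"
```

```text
t 12.0 pos [0.4516 0.2219 0.0328] shift [-0.      0.0031  0.0411] turn [ 0.    -0.001 -0.001] F [ 0.   0.  -0.6] grip 0.675 0.0
```

View pics/w3.png

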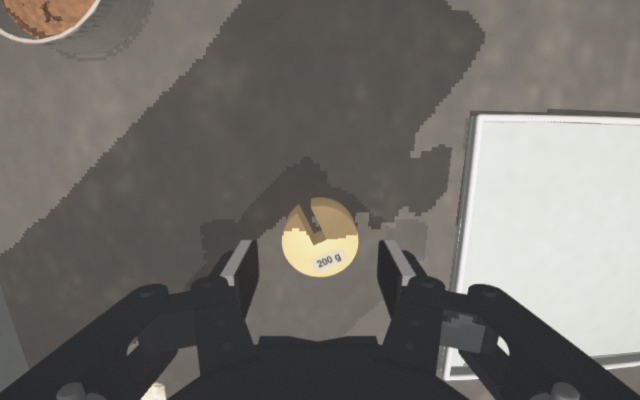

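The wrist view shows brass at (320,237), centred between the pads (x ≈ 237 to 400), with its slot pointing away from the closing line. Next I'll descend and grasp.

Call:
move_arm(motion=[[[0,0.0015,0.015],[0,0,0],0.35],[[0,0.0015,0.015],[0,0,0],0.35],[[0,0,0.008],[0,0,0],0.35],[[0,0,0],[0,0,0],0.35],[[0,0,0],[0,0,0],-1],[[0,0,0],[0,0,0],-1],[[0,0,0],[0,0,0],-1],[[0,0,0],[0,0,0],-1],[[0,0,0],[0,0,0],-1],[[0,0,0],[0,0,0],-1]], newtons=50)

```text
clock: 13.05
position: [0.4535, 0.2218, 0.0039]
ee_rot: [0.707, 0.707, 0.0, 0.0]
ft_force: [-1.9, -0.2, 6.1]
grip_width: 0.457
grasp_force: 51.1
```

Call:
move_arm(motion=[[[0,0,-0.04],[0,0,0],-1],[[0,0,-0.06],[0,0,0],-1],[[0,0,-0.06],[0,0,0],-1],[[0,0,0],[0,0,0],-1]])

```text
clock: 13.45
position: [0.4561, 0.2233, 0.1288]
ee_rot: [0.707, 0.707, 0.004, 0.002]
ft_force: [0.3, 0.2, -2.8]
grip_width: 0.458
grasp_force: 51.6
```

```bash
python3 go.py .5938 -.2111 .007 87.3
```

```text
t 13.45 pos [0.4561 0.2233 0.1288] shift [-0.5796  0.1823  0.1625] turn [ 0.011 -0.003  0.06 ] F [ 0.3  0.2 -2.8] grip 0.458 51.6
```

Call:
move_arm(motion=[[[-0.058,0.0182,0],[0,0,0],-1],[[-0.058,0.0182,0],[0,0,0],-1],[[-0.058,0.0182,0],[0,0,0],-1],[[-0.058,0.0182,0],[0,0,0],-1],[[-0.058,0.0182,0],[0,0,0],-1],[[-0.058,0.0182,0],[0,0,0],-1],[[-0.058,0.0182,0],[0,0,0],-1],[[-0.058,0.0182,0],[0,0,0],-1],[[-0.058,0.0182,0],[0,0,0],-1],[[-0.058,0.0182,0],[0,0,0.06],-1],[[0,0,0.04],[0,0,0],-1],[[0,0,0.04],[0,0,0],-1]])

```text
clock: 14.65
position: [0.5897, -0.2156, 0.0619]
ee_rot: [0.725, 0.689, -0.0, 0.0]
ft_force: [0.5, 0.4, -2.6]
grip_width: 0.458
grasp_force: 51.6
```

Call:
move_arm(motion=[[[0,0,0.04],[0,0,0],-1],[[0,0,0],[0,0,0],-1],[[0,0,0],[0,0,0],-1]])

```text
clock: 14.95
position: [0.5894, -0.2133, 0.0334]
ee_rot: [0.724, 0.69, -0.0, -0.001]
ft_force: [0.8, 0.5, -1.3]
grip_width: 0.458
grasp_force: 51.6
```

```bash
python3 go.py .5938 -.2111 .007 87.3
```

```text
t 14.95 pos [ 0.5894 -0.2133  0.0334] shift [0.0032 0.0057 0.0351] turn [-0.001 -0.001 -0.   ] F [ 0.8  0.5 -1.3] grip 0.458 51.6
```

Call:
move_arm(motion=[[[0.002,0.005,0.01],[0,0,0],-1],[[0,0,0.012],[0,0,0],-1],[[0,0,0.008],[0,0,0],-1],[[0,0,0.004],[0,0,0],-1],[[0,0,0],[0,0,0],-1],[[0,0,0],[0,0,0],-1]])

```text
clock: 15.55
position: [0.5936, -0.2122, 0.0083]
ee_rot: [0.724, 0.69, 0.0, 0.0]
ft_force: [-0.7, -0.3, -1.9]
grip_width: 0.461
grasp_force: 51.6
```

Call:
move_arm(motion=[[[0,0,0.0015],[0,0,0],-1],[[0,0,0],[0,0,0],-1],[[0,0,0],[0,0,0],0.2],[[0,0,0],[0,0,0],0.2],[[0,0,0],[0,0,0],0.2],[[0,0,-0.03],[0,0,0],0.2],[[0,0,-0.05],[0,0,0],0.2],[[0,0,-0.05],[0,0,-0.06],0.55],[[0,0,0],[0,0,0],0.55]])

```text
clock: 16.45
position: [0.5966, -0.2127, 0.1103]
ee_rot: [0.707, 0.707, 0.002, 0.004]
ft_force: [1.0, 0.2, -0.2]
grip_width: 0.775
grasp_force: 0.0
```

```bash
python3 go.py .4275 -.2664 .035 90
```

```text
t 16.45 pos [ 0.5966 -0.2127  0.1103] shift [-0.0711 -0.2264  0.0988] turn [0.01  0.004 0.001] F [ 1.   0.2 -0.2] grip 0.775 0.0
```

Call:
move_arm(motion=[[[-0.0178,-0.056,0],[0,0,0],0.45],[[-0.0178,-0.056,0],[0,0,0],0.45],[[-0.0178,-0.056,0],[0,0,0],0.45],[[-0.0178,-0.056,0],[0,0,0],0.45],[[0,0,0.05],[0,0,0],0.45],[[0,0,0.045],[0,0,0],0.45],[[0,0,0],[0,0,0],0.45],[[0,0,0],[0,0,0],0.45],[[0,0,0],[0,0,0],0.45]])

```text
clock: 17.35
position: [0.4269, -0.2657, 0.0348]
ee_rot: [0.707, 0.707, 0.0, 0.001]
ft_force: [0.0, -0.1, 0.0]
grip_width: 0.725
grasp_force: 0.0
```

```bash
python3 go.py .4275 -.2664 .004 90
```

```text
t 17.35 pos [ 0.4269 -0.2657  0.0348] shift [-0.0009  0.0008  0.0411] turn [0.003 0.001 0.   ] F [ 0.  -0.1  0. ] grip 0.725 0.0
```

Call:
move_arm(motion=[[[0,0,0.018],[0,0,0],0.45],[[0,0,0.015],[0,0,0],0.45],[[0,0,0.007],[0,0,0],0.45],[[0,0,0],[0,0,0],0.45],[[0,0,0],[0,0,0],-1],[[0,0,0],[0,0,0],-1],[[0,0,0],[0,0,0],-1],[[0,0,0],[0,0,0],-1],[[0,0,0],[0,0,0],-1],[[0,0,0],[0,0,0],-1]])

```text
clock: 18.35
position: [0.4258, -0.2655, 0.0036]
ee_rot: [0.707, 0.707, 0.0, 0.0]
ft_force: [-1.6, 2.0, 6.4]
grip_width: 0.559
grasp_force: 52.3
```

Call:
move_arm(motion=[[[0,0,-0.04],[0,0,0],-1],[[0,0,-0.06],[0,0,0],-1],[[0,0,-0.04],[0,0,0],-1],[[0,0,0],[0,0,0],-1]])

```text
clock: 18.75
position: [0.4277, -0.2668, 0.1121]
ee_rot: [0.707, 0.707, 0.0, 0.004]
ft_force: [1.2, -0.8, -2.3]
grip_width: 0.559
grasp_force: 53.3
```

```bash
python3 go.py .5902 -.287 .007 90
```

```text
t 18.75 pos [ 0.4277 -0.2668  0.1121] shift [-0.0262  0.2159  0.1415] turn [ 0.007  0.006 -0.001] F [ 1.2 -0.8 -2.3] grip 0.559 53.3
```

Call:
move_arm(motion=[[[-0.0065,0.054,0],[0,0,0],-1],[[-0.0065,0.054,0],[0,0,0],-1],[[-0.0065,0.054,0],[0,0,0],-1],[[-0.0065,0.054,0],[0,0,0],-1],[[0,0,0],[0,0,0.06],-1],[[0,0,0.04],[0,0,0],-1],[[0,0,0.04],[0,0,0],-1],[[0,0,0.03],[0,0,0],-1],[[0,0,0],[0,0,0],-1],[[0,0,0],[0,0,0],-1]])

```text
clock: 19.75
position: [0.5871, -0.2848, 0.0251]
ee_rot: [0.724, 0.69, -0.0, -0.001]
ft_force: [0.5, 0.1, -2.4]
grip_width: 0.558
grasp_force: 53.5
```

```bash
python3 go.py .5902 -.287 .0066 87.3
```

```text
t 19.75 pos [ 0.5871 -0.2848  0.0251] shift [-0.0028  0.0043  0.0246] turn [-0.002 -0.001 -0.   ] F [ 0.5  0.1 -2.4] grip 0.558 53.5
```

Call:
move_arm(motion=[[[-0.002,0.004,0.008],[0,0,0],-1],[[0,0,0.008],[0,0,0],-1],[[0,0,0.006],[0,0,0],-1],[[0,0,0.003],[0,0,0],-1],[[0,0,0],[0,0,0],-1],[[0,0,0],[0,0,0],-1]])

```text
clock: 20.35
position: [0.5905, -0.2867, 0.0071]
ee_rot: [0.724, 0.69, 0.0, 0.0]
ft_force: [0.4, 0.1, -3.2]
grip_width: 0.558
grasp_force: 53.5
```

Call:
move_arm(motion=[[[0,0,0.001],[0,0,0],-1],[[0,0,0],[0,0,0],-1],[[0,0,0],[0,0,0],0.35],[[0,0,0],[0,0,0],0.35],[[0,0,0],[0,0,0],0.35],[[0,0,-0.03],[0,0,0],0.35],[[0,0,-0.05],[0,0,0],0.35],[[0,0,-0.05],[0,0,-0.06],0.7],[[0,0,0],[0,0,0],0.7]])

```text
clock: 21.25
position: [0.5935, -0.2875, 0.1097]
ee_rot: [0.707, 0.707, 0.002, 0.004]
ft_force: [0.8, -1.1, -0.9]
grip_width: 0.851
grasp_force: 0.0
```

```bash
python3 go.py .4254 -.0208 .035 90
```

```text
t 21.25 pos [ 0.5935 -0.2875  0.1097] shift [ 0.3562 -0.2245  0.0964] turn [0.01  0.005 0.001] F [ 0.8 -1.1 -0.9] grip 0.851 0.0
```

Call:
move_arm(motion=[[[0.051,-0.032,0],[0,0,0],0.7],[[0.051,-0.032,0],[0,0,0],0.7],[[0.051,-0.032,0],[0,0,0],0.7],[[0.051,-0.032,0],[0,0,0],0.7],[[0.051,-0.032,0],[0,0,0],0.7],[[0.051,-0.032,0],[0,0,0],0.7],[[0.051,-0.032,0],[0,0,0],0.7],[[0,0,0.05],[0,0,0],0.7],[[0,0,0.045],[0,0,0],0.7],[[0,0,0],[0,0,0],0.7],[[0,0,0],[0,0,0],0.7],[[0,0,0],[0,0,0],0.7]])

```text
clock: 22.45
position: [0.4237, -0.0189, 0.0338]
ee_rot: [0.707, 0.707, 0.001, 0.001]
ft_force: [-0.3, 0.2, -0.6]
grip_width: 0.849
grasp_force: 0.0
```

```bash
python3 go.py .4254 -.0208 .001 90;  python3 -c "
from h import *
c=cam('wrist','pics/w4.png')"
```

```text
t 22.45 pos [ 0.4237 -0.0189  0.0338] shift [-0.0026  0.0023  0.0437] turn [ 0.002  0.    -0.001] F [-0.3  0.2 -0.6] grip 0.849 0.0
```

View pics/w4.png

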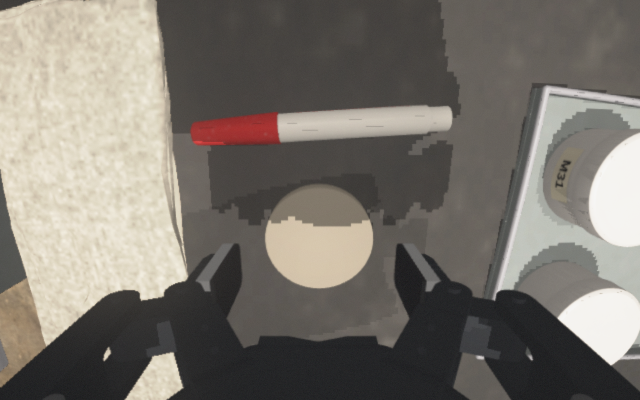

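The stone is centred between the pads at (319,236), and the marker is clear. The open fingertips sit behind the TCP, so I'll feel down gently.

Call:
move_arm(motion=[[[-0.002,0.002,0.018],[0,0,0],0.6],[[0,0,0.014],[0,0,0],0.6],[[0,0,0.008],[0,0,0],0.6],[[0,0,0.003],[0,0,0],0.6],[[0,0,0],[0,0,0],0.6],[[0,0,0],[0,0,0],0.6]], newtons=40)

```text
clock: 23.1
position: [0.4243, -0.0203, 0.0005]
ee_rot: [0.707, 0.707, 0.0, 0.0]
ft_force: [0.2, 0.3, -0.3]
grip_width: 0.803
grasp_force: 0.0
```

Call:
move_arm(motion=[[[0,0,0.003],[0,0,0],0.6],[[0,0,0],[0,0,0],0.6]])

```text
clock: 23.3
position: [0.4241, -0.0204, -0.0021]
ee_rot: [0.707, 0.707, -0.0, 0.0]
ft_force: [0.7, 0.1, 0.2]
grip_width: 0.798
grasp_force: 0.0
```

Call:
move_arm(motion=[[[0,0,0.002],[0,0,0],0.6],[[0,0,0],[0,0,0],0.6]])

```text
clock: 23.5
position: [0.424, -0.0204, -0.0037]
ee_rot: [0.707, 0.707, -0.0, -0.0]
ft_force: [0.8, 0.1, -0.2]
grip_width: 0.804
grasp_force: 0.0
```

Call:
move_arm(motion=[[[0,0,0],[0,0,0],-1],[[0,0,0],[0,0,0],-1],[[0,0,0],[0,0,0],-1],[[0,0,0],[0,0,0],-1],[[0,0,0],[0,0,0],-1]])

```text
clock: 24.0
position: [0.4241, -0.0203, -0.0033]
ee_rot: [0.707, 0.707, -0.0, 0.0]
ft_force: [-2.9, -0.5, 5.5]
grip_width: 0.704
grasp_force: 41.9
```

Call:
move_arm(motion=[[[0,0,-0.02],[0,0,0],-1],[[0,0,-0.05],[0,0,0],-1],[[0,0,-0.05],[0,0,0],-1],[[0,0,-0.03],[0,0,0],-1],[[0,0,0],[0,0,0],-1]])

```text
clock: 24.5
position: [0.4259, -0.0206, 0.1117]
ee_rot: [0.707, 0.707, 0.001, 0.002]
ft_force: [-0.4, -0.1, -1.2]
grip_width: 0.704
grasp_force: 43.7
```

```bash
python3 go.py .6245 .2044 .03 90;  python3 -c "
from h import *
c=cam('wrist','pics/w5.png')"
```

```text
t 24.5 pos [ 0.4259 -0.0206  0.1117] shift [0.3003 0.264  0.1097] turn [ 0.006  0.002 -0.001] F [-0.4 -0.1 -1.2] grip 0.704 43.7
```

View pics/w5.png

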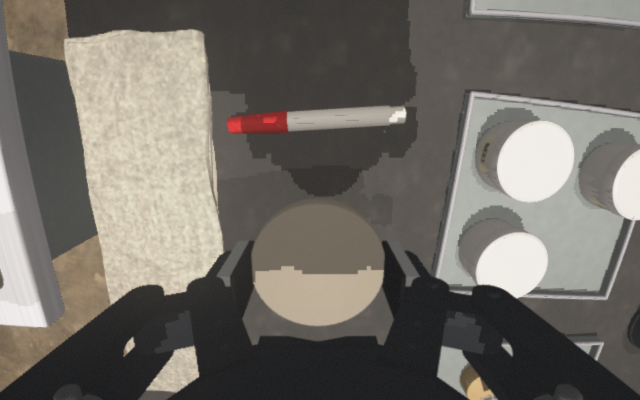

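The stone hangs level at (318,262).

Call:
move_arm(motion=[[[0.05,0.044,0],[0,0,0],-1],[[0.05,0.044,0],[0,0,0],-1],[[0.05,0.044,0],[0,0,0],-1],[[0.05,0.044,0],[0,0,0],-1],[[0.05,0.044,0],[0,0,0],-1],[[0.05,0.044,0],[0,0,0],-1],[[0,0,0.045],[0,0,0],-1],[[0,0,0.045],[0,0,0],-1],[[0,0,0.02],[0,0,0],-1],[[0,0,0],[0,0,0],-1],[[0,0,0],[0,0,0],-1]])

```text
clock: 25.65
position: [0.6223, 0.2046, 0.027]
ee_rot: [0.707, 0.707, 0.0, -0.0]
ft_force: [-0.7, 0.4, 0.3]
grip_width: 0.702
grasp_force: 43.7
```

```bash
python3 go.py .6245 .2044 -.0003 90
```

```text
t 25.65 pos [0.6223 0.2046 0.027 ] shift [-0.0003  0.003   0.0364] turn [ 0.    -0.    -0.001] F [-0.7  0.4  0.3] grip 0.702 43.7
```

Call:
move_arm(motion=[[[0,0.002,0.014],[0,0,0],-1],[[0,0,0.012],[0,0,0],-1],[[0,0,0.006],[0,0,0],-1],[[0,0,0.003],[0,0,0],-1],[[0,0,0],[0,0,0],-1],[[0,0,0],[0,0,0],-1]])

```text
clock: 26.25
position: [0.6238, 0.2047, 0.0004]
ee_rot: [0.707, 0.707, 0.0, 0.0]
ft_force: [-0.1, 0.5, -1.6]
grip_width: 0.7
grasp_force: 43.7
```

Call:
move_arm(motion=[[[0,0,0.001],[0,0,0],-1],[[0,0,0],[0,0,0],-1],[[0,0,0],[0,0,0],0.65],[[0,0,0],[0,0,0],0.65],[[0,0,0],[0,0,0],0.65],[[0,0,-0.03],[0,0,0],0.7],[[0,0,-0.06],[0,0,0],0.7],[[0,0,-0.06],[0,0,0],0.7],[[0,-0.06,-0.06],[0,0,0],0.7],[[0,-0.06,-0.03],[0,0,0],0.7],[[0,-0.06,0],[0,0,0],0.7],[[0,-0.06,0],[0,0,0],0.7]])

```text
clock: 27.45
position: [0.4521, 0.2049, 0.1699]
ee_rot: [0.707, 0.707, 0.0, 0.0]
ft_force: [-0.3, 0.4, 1.8]
grip_width: 0.851
grasp_force: 0.0
```

```bash
python3 -c "
from h import *
c=cam('top');im=c['pixels'][95:285,160:480,::-1]
cv2.imwrite('pics/f.png',cv2.resize(im,(800,475),interpolation=cv2.INTER_CUBIC));c=cam('scene','pics/fs.png')
o=manip.get_obs();print(o['clock'],o['position'])"
```

```text
27.55 [0.44840436 0.2049511  0.169187  ]
```

View pics/f.png

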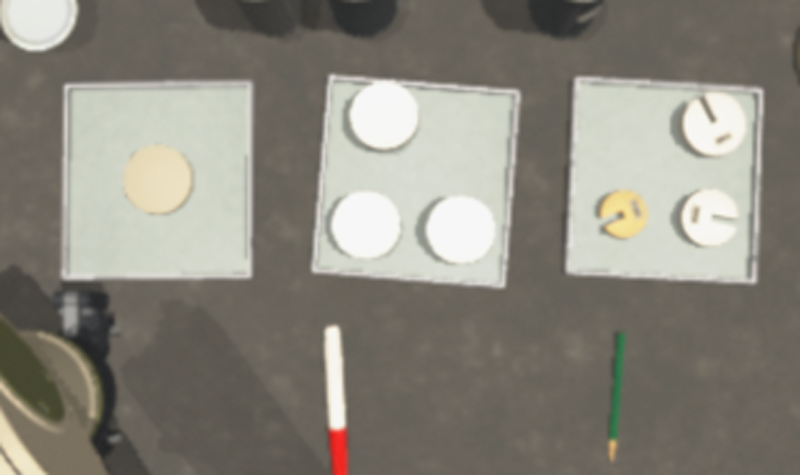

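View pics/fs.png

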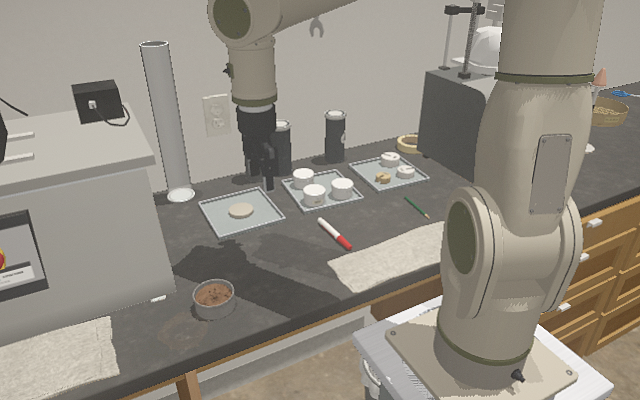

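The final views show every part flat and clear of the rims: the stone at (157,179), the tins at (365,225) and (460,230), brass at (622,214) and steel at (710,218) in the crop. The tin and weight that were already in the trays haven't moved, so I'm handing it in.

Call:
move_arm(motion=[[[0,0,0],[0,0,0],0.7],[[0,0,0],[0,0,0],0.7],[[0,0,0],[0,0,0],0.7]])

```text
clock: 27.85
position: [0.4544, 0.2047, 0.1696]
ee_rot: [0.708, 0.707, 0.0, -0.0]
ft_force: [-0.6, -0.3, 0.2]
grip_width: 0.851
grasp_force: 0.0
```

```bash
python3 -c "
from h import *
print(order.hand_in())"
```

```text
the job is handed in; nothing more can be done
None
```

The job is handed in at 27.9 s: in the last pictures all five parts lie flat in their trays and the tin and weight already there look unmoved; the hand-in returned no verdict.

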